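# Clear a figure off a sprung chest lid and hold the lid just below balance

### The arm

A 7-joint arm with a two-finger parallel gripper is mounted at the origin on the work surface. World frame = base frame: x ahead of the robot, y to its left, z up, the work surface at z = 0. Lengths are in m, angles in rad, forces in N, time in s.
With the tool pointing down it reaches from about 0.425 to 0.925 m from the base axis. Payload 6.8 kg.
Tool frame: the origin (TCP) lies on the centre line of the jaws, within the pads' length; the fingertips stand 8 mm ahead of it and the grasp point (between the pads) lies 11 mm behind it (bot.tips_ahead is the distance from the TCP to the fingertips, in m); z points along the fingers, y is the line along which they close (so a half turn about z gives the same grasp; the last joint's range is limited). The gripper opens to 85 mm and grips with 20 to 120 N. Pads are 22 mm wide; open, the fingers measure 114 mm over their backs; the gripper's body (76 mm by 85 mm) begins 54 mm behind the grasp point. The pads swing forward as they close: fully open they stand 13 mm farther back than shut.
Start: joints at [1.236, 0.477, 0.022, 1.555, -0.011, 1.109, -0.083], TCP at [0.152, -0.658, 0.239] pointing down, gripper open.
Joint ranges: [-2.96, 2.96], [-0.34, 2.1], [-1.41, 1.46], [0.24, 2.44], [-1.37, 4.51], [0.17, 1.92], [-2.96, 2.96]. Speed limits (rad/s): [2.39, 2.39, 3.14, 3.14, 3.14, 3.14, 3.14].

### API

Orientations are given as a unit quaternion [w, x, y, z].
In Python, from station import bot gives the robot as it stands.
- The arm moves only by the tool send_rows, never from a script. Its argument "deltas" is text: rows parted by semicolons, each of 4 numbers parted by spaces: the shift along the tool's x, y, z in m, then the turn about the tool's z in degrees. In form: x y z spin; .... A call has 1 to 5 rows; each row is the pose to reach, as a shift and turn from the pose commanded when the call began, along the tool's axes at that moment; what a row does not reach only later rows make up. A row lasts 1/10 s, in which the tool goes at most 50 mm and 8.59 degrees, less where a joint would pass 70% of its speed; a pose out of reach is approached as far as the arm can. A call with a gripper value outside its range is refused whole. "claw" is the opening, from 0 (shut) to 1 (fully open), set as the call begins (left out, the last holds). The fingers move at their own pace and stop on an object; "force" is the grip in N (left out, the last holds). Time passes only in rows, so rows that repeat a pose let the fingers close. It gives the time, the measured TCP pose, the force, the opening and the grip force at its end, in the units of the state.
- bot.get_obs(): the state, without advancing time (a new reading comes with each control period).
- bot.read_camera(name): name is "scene" or "side" or "wrist"; returns a dict with "img" (400x640x3 uint8, red, green, blue), "depth" (400x640 float32, m along the optical axis (not along the pixel's ray), 0 where there is no reading), "fx", "fy", "cx", "cy" (pixels), "camera_from_world" (4x4, takes a point from world to camera coordinates). Camera axes: x right, y up, looking along -z (the intrinsics and any distortion apply to the point x, -y, -z); pixel columns grow to the right and rows downward; lengths in m; the calibration is good to about 2 mm. A picture is of the moment at which its call begins.
- bot.hand_in(): hands the job in; it is judged then, once.
Trained networks look in a picture, given as the dict that the camera call returned (one of the last four; its "shot" number tells which), for a name from the list of things; names that differ only in an ending like _2 or _b are one class to them, and where a whole thing is asked for, a point or a joint stands for the part that bears it (a point fixed in the world has none). Each returns a list of dicts, best first, with "confidence" (0 to 1); they miss things now and then, are a little off and sometimes report something else, mostly with a low value. They report only what shows in the picture. A call takes as long as a camera call.
- bot.masks_of(picture, query): "mask" (400x640 bool, what is visible of it).
- bot.landmark_of(picture, query): "xyz" ([x, y, z] in m, in world coordinates, good to about 4 mm: a listed point, or the origin of a listed thing).
The state is a dict: "t": time; "q": joint angles; "joint_vel": joint speeds; "joint_torque": joint torques, N m; "eef_pos": TCP position; "tool_rot": TCP orientation; "contact_force": force on the tool from outside, world axes, zero at the start; "torque": the same for the moment, N m; "gripper_width": opening from 0.0 (shut) to 1.0 (fully open); "grasp_force": force on a finger pad.
Only numpy, scipy, OpenCV 4.12 (cv2) and the standard library are available. Lean on these libraries where they do the work, as an engineer would, in place of code of your own. Each camera call takes 0.05 s, during which the arm holds its last target. There are 200 camera calls.

### The job

The little plaster figure is standing on the closed lid of the sprung tool chest: move it off and stand it upright on the cardboard sheet, keeping it upright all the way. Then lift the lid by its handle a little past its balance point, where the springs take over, without letting it fly fully open, and bring it back and hold it about 5 degrees below the balance point so that I can set the lid stay there. Finish while still holding the lid there with the gripper, and leave the other things on the table where they are.

Things in the scene. Friction and masses are not known exactly. Their poses are not given: they have to be found in the camera images.
- chest: grey sheet-metal tool chest fixed to the table, 200 mm deep (x), 240 mm wide (y), 110 mm high with the lid shut. Origin: centre of its underside on the table; its -x side is the front, with the handle, facing roughly the robot; z up. It may stand to the left or right of the sheet, turned by up to 0.3 rad.
- lid (a joint): lid angle in rad: 0 shut, grows as the front edge rises, stop at 1.65. Heavy flat steel plate, 200 x 240 x 10 mm, hinged at the far rim along the chest's y, with lifting springs in the hinge. Balance point at 1.05 (60 degrees): below it the lid falls shut (2 N up at the bar lifts it at 0 to 0.5, then ever less to none at 1.05), above it springs open (1.5 N at 1.4). Above 1.5 counts as fully open.
- lid_hinge (a point): point on the lid's hinge axis, mid-width: at (+100, 0, +105) mm in the chest's frame; the axis runs along the chest's y.
- lid_bar (a point): centre of the lid's handle bar, moving with the lid: round steel, 14 mm diameter, 122 mm along the chest's y, in the lid's plane, 245 mm from the hinge axis, 45 mm out from the lid's front edge, on two 12 mm arms 55 mm either side. Lid shut: 105 mm above the table, free space under and behind it. Can be pinched from above, a finger before and one behind; turns in the grip as the lid rises.
- figure_mid (a point): centre, half-way up, of the loose white plaster figure: round, 90 mm tall, 0.11 to 0.22 kg; foot disc 60 mm across, 10 mm high; robe tapering from 44 mm (13 mm up) to 35 mm diameter (60 mm up); 25 mm head. The point is 45 mm above its underside, where it is 38 mm thick; z is its upright axis. It starts on the shut lid, underside 110 mm above the table.
- sheet: square of brown cardboard with plaster flakes fixed to the table, 250 x 250 mm, 6 mm thick; origin: centre of its underside, z up. The figure's whole foot belongs on it.
- mug: bystander: white mug, 76 mm across, 85 mm high; origin at its underside. Leave alone.
- jar: bystander: grey jar with a white cap, 64 mm across, 80 mm high; origin at its underside. Leave alone.

How it is judged:
On the way, in this order (a step that is already met when the one before it is completed fails the run):
1. the figure stands upright and released on the cardboard sheet, the lid still shut (x of figure_mid in the frame of sheet between -0.1 and 0.1 m and y of figure_mid in the frame of sheet between -0.1 and 0.1 m and z of figure_mid in the frame of sheet below 0.056 m and angle between figure_mid's own z axis and vertical below 0.1 rad and contact force between figure and the fingers below 0.05 N and value of joint lid below 0.15 rad), for 0.2 s.
2. the lid is raised past its balance point (value of joint lid above 1.08 rad), for 0.1 s.
At the end, for the whole second after the job is handed in: Fingers hold the lid still (under 0.05 rad/s, over 0.05 N) at 0.87 to 1.03 rad, 1 to 10 degrees below balance (1.05), after raising it past 1.08; the figure stands free, upright within 0.1 rad, on the sheet, its centre within 100 mm of the sheet centre along both sheet axes (value of joint lid between 0.87 and 1.03 rad and velocity of joint lid between -0.05 and 0.05 rad/s and contact force between the fingers and lid above 0.05 N and contact force between figure and anything else above 0.3 N and contact force between figure and the arm below 0.05 N and contact force between figure and lid below 0.05 N and x of figure_mid in the frame of sheet between -0.1 and 0.1 m and y of figure_mid in the frame of sheet between -0.1 and 0.1 m and z of figure_mid in the frame of sheet below 0.056 m and angle between figure_mid's own z axis and vertical below 0.1 rad); the arm keeps its last pose, push and grip.
It fails at once if the figure is tipped by more than 0.5 rad (angle between figure_mid's own z axis and vertical above 0.5 rad).
It fails at once if the lid flies open beyond 1.5 rad (value of joint lid above 1.5 rad).
It fails at once if the mug or jar is moved more than 30 mm (distance of any of mug, jar from where it was at the start of the episode above 0.03 m).
It also fails if it takes over 61 s, if anything falls off the work surface, if the arm or the gripper's body presses on something with over 40 N, if the wrist force passes 120 N, or if a joint passes its speed limit or range.

## Working session

There is one attempt and no reset: what is moved stays moved. The work goes in short steps, Python scripts to look and compute and a tool call to move; the robot and the scene stay as the last step left them, time stands still between calls to the robot, and variables do not carry over. Pictures are saved under pics/ and viewed, at most 10 in all, crops included, and the job is handed in when it is done.

Besides the shell and the picture viewer there is one more tool, called after "Request:" as name(argument=value, ...) on one line, values as JSON. send_rows: Moves the arm, as the interface text tells. Its arguments: {"type":"object","properties":{"deltas":{"type":"string"},"claw":{"type":"number"},"force":{"type":"number"}},"required":["deltas"]}

```bash
mkdir -p pics; ls; cat > h.py <<'E'
import numpy as np, cv2
from station import bot
from scipy.spatial.transform import Rotation as R
def back(p,u,v,d):
    c=np.array([(u-p['cx'])/p['fx']*d, -(v-p['cy'])/p['fy']*d, -d,1.0])
    return (np.linalg.inv(p['camera_from_world'])@c)[:3]
def cloud(p,m):
    v,u=np.nonzero(m&(p['depth']>0)); d=p['depth'][v,u]
    c=np.stack([(u-p['cx'])/p['fx']*d, -(v-p['cy'])/p['fy']*d, -d,np.ones_like(d)])
    return (np.linalg.inv(p['camera_from_world'])@c)[:3].T
E
python3 - <<'E'
from h import *
o=bot.get_obs();print({k:np.round(v,3) for k,v in o.items()})
ims=[]
for c in ["scene","side"]:
    p=bot.read_camera(c); ims.append(p['img'])
    print(c,[k for k in p])
    for n in ["chest","lid_hinge","lid_bar","figure_mid","sheet","mug","jar"]:
        r=bot.landmark_of(p,n)
        print(n,[(np.round(x['xyz'],3),round(x['confidence'],2)) for x in r[:2]])
    for n in ["figure_mid","sheet","lid","mug","jar"]:
        r=bot.masks_of(p,n)
        if r:
            q=cloud(p,r[0]['mask']); 
            if len(q): print(' mask',n,round(r[0]['confidence'],2),len(q),np.round(np.percentile(q,[2,50,98],axis=0),3).tolist())
cv2.imwrite('pics/a.png',cv2.resize(np.vstack(ims),(480,600))[:,:,::-1])
E
```

```text
pics
{'t': np.float64(0.0), 'q': array([ 1.236,  0.478,  0.022,  1.556, -0.012,  1.109, -0.083]), 'joint_vel': array([-0.   , -0.   ,  0.002,  0.   , -0.001, -0.001, -0.   ]), 'joint_torque': array([-1.0000e-03, -5.9645e+01,  1.6080e+00, -2.8120e+01,  1.3000e-02,
        9.0000e-03, -0.0000e+00]), 'eef_pos': array([ 0.152, -0.657,  0.238]), 'tool_rot': array([-0.001,  0.994,  0.113, -0.   ]), 'contact_force': array([-1.234,  0.912,  0.254]), 'torque': array([-0.02 , -0.001, -0.033]), 'grasp_force': np.float64(0.0), 'gripper_width': np.float64(1.003)}
scene ['img', 'depth', 'fx', 'fy', 'cx', 'cy', 'camera_from_world', 'shot']
chest [(array([ 0.585,  0.188, -0.005]), 0.76)]
lid_hinge [(array([0.684, 0.208, 0.102]), 0.89), (array([ 0.582,  0.188, -0.004]), 0.44)]
lid_bar [(array([0.446, 0.156, 0.103]), 0.86)]
figure_mid [(array([0.545, 0.227, 0.156]), 0.89)]
sheet [(array([ 0.578, -0.204,  0.001]), 0.81)]
mug [(array([ 0.575, -0.493, -0.001]), 0.77)]
jar [(array([ 0.568,  0.495, -0.001]), 0.73)]
 mask figure_mid 0.8 353 [[0.522, 0.201, 0.111], [0.553, 0.216, 0.144], [0.573, 0.24, 0.199]
[... 559 characters left out ...]
149, 0.104]), 0.65)]
figure_mid [(array([0.548, 0.223, 0.154]), 0.56)]
sheet [(array([ 0.58 , -0.206, -0.   ]), 0.75)]
mug [(array([ 0.572, -0.496, -0.001]), 0.77), (array([0.447, 0.149, 0.104]), 0.26)]
jar [(array([0.569, 0.499, 0.003]), 0.82)]
 mask figure_mid 0.57 366 [[0.521, 0.219, 0.111], [0.544, 0.242, 0.138], [0.576, 0.258, 0.198]]
 mask sheet 0.61 2146 [[0.446, -0.336, 0.002], [0.575, -0.199, 0.007], [0.71, -0.087, 0.012]]
 mask lid 0.92 2773 [[0.445, 0.07, 0.104], [0.59, 0.204, 0.11], [0.687, 0.316, 0.115]]
 mask mug 0.59 377 [[0.537, -0.54, 0.006], [0.571, -0.473, 0.057], [0.61, -0.455, 0.088]]
 mask jar 0.88 739 [[0.539, 0.457, 0.001], [0.563, 0.516, 0.057], [0.595, 0.53, 0.083]]
```

View pics/a.png

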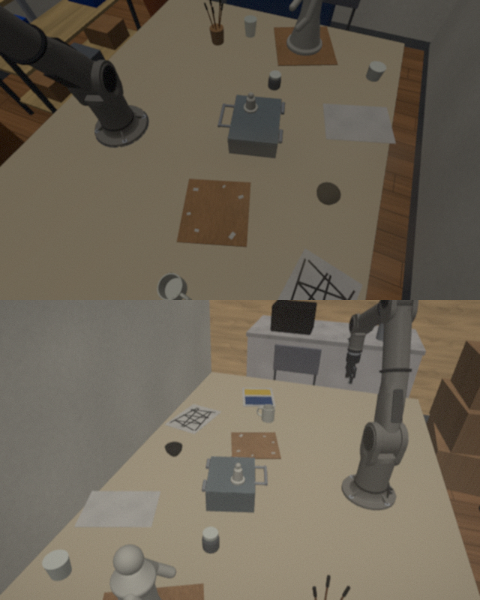

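The scene view shows the chest around px (255,125) with the figure at (251,100), the sheet at (217,212), the mug at (172,288) and the jar at (275,80). Both cameras agree and the heights fit: the chest is turned about 0.245 rad, the figure is at (0.547, 0.225, 0.155) and the sheet at (0.579, -0.205). Setting out now.

Request:
send_rows(deltas="0.042 -0.027 -0.01 -8.5; 0.084 -0.054 -0.02 -17; 0.126 -0.081 -0.03 -25.5; 0.168 -0.108 -0.035 -34; 0.21 -0.135 -0.04 -42.5", claw=1)

```text
t: 1.8
eef_pos: [0.3251, -0.4798, 0.2797]
tool_rot: [0.001, 0.884, 0.468, -0.0]
contact_force: [0.4, -1.6, -0.1]
gripper_width: 0.998
grasp_force: 0.0
```

```bash
cat >> h.py <<'E'
def delta(x,y,z,yaw=None):
    "tool-frame shift to world target; yaw = wanted world angle of tool y (deg)"
    o=bot.get_obs(); r=R.from_quat(np.roll(o['tool_rot'],-1)); Y=r.as_matrix()[:,1]
    a=np.degrees(np.arctan2(Y[1],Y[0])); s=0 if yaw is None else -((yaw-a+180)%360-180)
    d=r.inv().apply(np.array([x,y,z])-o['eef_pos'])
    print('t',round(float(o['t']),2),'pos',o['eef_pos'].round(4),'yawY',round(a,1),'delta',d.round(4),'spin',round(s,1),'len',np.linalg.norm(d).round(3),'F',np.round(o['contact_force'],1),'q',np.round(o['q'],2),'w',np.round(o['gripper_width'],3),np.round(o['grasp_force'],1))
E
python3 -c "
from h import *
delta(.5,-.3,.29,14)"
```

```text
t 1.8 pos [ 0.3251 -0.4798  0.2797] yawY -34.2 delta [ 0.247   0.0438 -0.0104] spin -48.2 len 0.251 F [ 0.4 -1.6 -0.1] q [ 1.04  0.29 -0.21  1.73  0.07  1.12  0.21] w 0.998 0.0
```

Request:
send_rows(deltas="0.049 0.009 -0.002 -8.5; 0.098 0.018 -0.004 -17; 0.148 0.026 -0.006 -25.5; 0.197 0.035 -0.008 -34; 0.247 0.044 -0.01 -42.5")

```text
t: 2.3
eef_pos: [0.5002, -0.3021, 0.2894]
tool_rot: [0.0, 0.654, 0.757, -0.0]
contact_force: [1.1, -0.8, -0.1]
gripper_width: 1.002
grasp_force: 0.0
```

```bash
python3 -c "
from h import *
delta(.547,.225,.29,14)"
```

```text
t 2.3 pos [ 0.5002 -0.3021  0.2894] yawY 8.3 delta [ 0.5148  0.1226 -0.0009] spin -5.7 len 0.529 F [ 1.1 -0.8 -0.1] q [ 0.79  0.32 -0.45  1.7   0.15  1.16  0.45] w 1.002 0.0
```

Request:
send_rows(deltas="0.048 0.012 0 -1; 0.096 0.023 0 -2; 0.144 0.035 0 -4; 0.192 0.046 0 -5; 0.24 0.057 0 -5.7")

```text
t: 2.8
eef_pos: [0.5221, -0.0561, 0.2892]
tool_rot: [0.0, 0.618, 0.786, 0.0]
contact_force: [0.5, 0.3, 0.3]
gripper_width: 1.0
grasp_force: 0.0
```

```bash
python3 -c "
from h import *
delta(.547,.225,.29,14)"
```

```text
t 2.8 pos [ 0.5221 -0.0561  0.2892] yawY 13.7 delta [ 0.2672  0.0908 -0.0009] spin -0.3 len 0.282 F [0.5 0.3 0.3] q [ 0.5   0.24 -0.6   1.82  0.15  1.13  0.09] w 1.0 0.0
```

Stopping short (by ~80 mm) for a close look.

Request:
send_rows(deltas="0.045 0.015 0 -0.3; 0.09 0.03 0 -0.3; 0.13 0.045 0 -0.3; 0.16 0.055 0 -0.3; 0.18 0.06 0 -0.3")

```text
t: 3.3
eef_pos: [0.5377, 0.1343, 0.2892]
tool_rot: [-0.0, 0.614, 0.789, 0.001]
contact_force: [-0.0, 0.4, 0.0]
gripper_width: 0.999
grasp_force: 0.0
```

```bash
python3 - <<'E'
from h import *
p=bot.read_camera("wrist"); cv2.imwrite('pics/b.png',p['img'][:,:,::-1])
for n in ["lid_hinge","lid_bar","figure_mid","chest"]:
    print(n,[(np.round(x['xyz'],3),round(x['confidence'],2)) for x in bot.landmark_of(p,n)[:2]])
for n in ["figure_mid","lid_bar"]:
    for r in bot.masks_of(p,n)[:1]:
        q=cloud(p,r['mask']); print(n,len(q),np.round(np.percentile(q,[2,50,98],axis=0),3).tolist())
        if n=="figure_mid":
            for a,b in [(.112,.119),(.13,.165),(.175,.198)]:
                s=q[(q[:,2]>a)&(q[:,2]<b)]
                if len(s)>5: print(a,len(s),s[:,:2].min(0),s[:,:2].max(0))
delta(.547,.225,.29,14)
E
```

```text
lid_hinge [(array([0.681, 0.214, 0.104]), 0.67)]
lid_bar [(array([0.446, 0.158, 0.105]), 0.92)]
figure_mid [(array([0.544, 0.228, 0.153]), 0.92)]
chest [(array([0.586, 0.187, 0.001]), 0.6)]
figure_mid 3656 [[0.52, 0.202, 0.118], [0.542, 0.226, 0.164], [0.574, 0.256, 0.199]]
0.112 107 [0.51695267 0.19907803] [0.57644652 0.25868425]
0.13 353 [0.5257714  0.20790669] [0.5585525  0.24658743]
0.175 844 [0.53439247 0.21642871] [0.55870605 0.24082233]
lid_bar 50080 [[0.445, 0.074, 0.108], [0.583, 0.197, 0.109], [0.687, 0.309, 0.111]]
t 3.65 pos [0.5381 0.1293 0.2888] yawY 13.8 delta [ 0.0908  0.0315 -0.0013] spin -0.2 len 0.096 F [0.3 0.5 0.8] q [ 0.21  0.3  -0.68  1.75  0.21  1.16 -0.29] w 0.998 0.0
```

View pics/b.png

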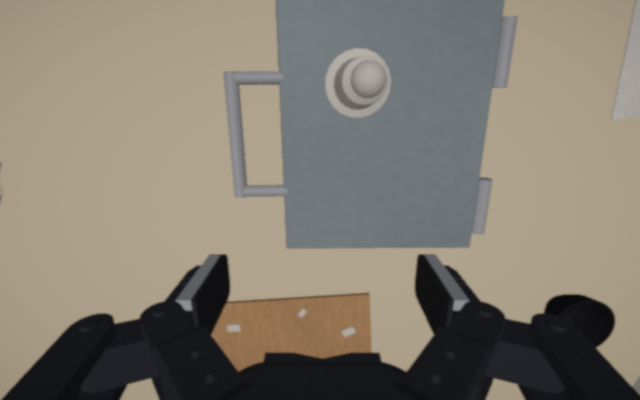

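The wrist view shows the figure at px (360,83) on the lid, with the bar at (236,135) and the hinges on the right. The foot and head extents both centre on (0.5467, 0.2288).

Request:
send_rows(deltas="0.03 0.01 0 0; 0.06 0.021 0 0; 0.0945 0.032 0 0; 0.0945 0.032 0.02 0; 0.0945 0.032 0.05 0")

```text
t: 4.15
eef_pos: [0.5473, 0.2315, 0.2401]
tool_rot: [0.001, 0.616, 0.788, 0.002]
contact_force: [0.2, 0.3, -0.2]
gripper_width: 1.002
grasp_force: 0.0
```

```bash
python3 -c "
from h import *
delta(.547,.2288,.147,14)"
```

```text
t 4.15 pos [0.5473 0.2315 0.2401] yawY 14.0 delta [-0.0026 -0.0013  0.0931] spin 0.0 len 0.093 F [ 0.2  0.3 -0.2] q [ 0.02  0.42 -0.69  1.72  0.3   1.1  -0.52] w 1.002 0.0
```

Request:
send_rows(deltas="-0.001 -0.001 0.03 0; -0.001 -0.001 0.055 0; -0.001 -0.001 0.08 0; -0.001 -0.001 0.093 0; -0.001 -0.001 0.093 0")

```text
t: 4.65
eef_pos: [0.5447, 0.2277, 0.1442]
tool_rot: [-0.001, 0.616, 0.788, -0.002]
contact_force: [-0.4, -0.8, -0.2]
gripper_width: 0.997
grasp_force: 0.0
```

Request:
send_rows(deltas="0 0 0 0; 0 0 0 0; 0 0 0 0; 0 0 0 0; 0 0 0 0", claw=0, force=25)

```text
t: 5.15
eef_pos: [0.5461, 0.2297, 0.1473]
tool_rot: [0.001, 0.616, 0.788, 0.001]
contact_force: [-0.7, -1.4, 6.1]
gripper_width: 0.448
grasp_force: 24.7
```

Request:
send_rows(deltas="0 0 0 0; 0 0 -0.005 0; 0 0 -0.02 0; 0 0 -0.045 0; 0 0 -0.07 0")

```text
t: 5.65
eef_pos: [0.5449, 0.2293, 0.2173]
tool_rot: [-0.0, 0.616, 0.788, -0.0]
contact_force: [0.6, -0.1, -1.7]
gripper_width: 0.448
grasp_force: 25.3
```

```bash
python3 - <<'E'
from h import *
p=bot.read_camera("side")
m=bot.masks_of(p,"figure_mid"); 
for r in m[:1]:
    q=cloud(p,r['mask']); print(len(q),np.round(np.percentile(q,[2,50,98],axis=0),3).tolist())
print([(np.round(x['xyz'],3),x['confidence']) for x in bot.landmark_of(p,"figure_mid")[:1]])
cv2.imwrite('pics/c.png',cv2.resize(p['img'][130:310,200:420],(660,540))[:,:,::-1])
delta(.579,-.205,.22,14)
E
```

```text
422 [[0.52, -0.098, 0.008], [0.543, 0.241, 0.214], [0.629, 0.257, 0.268]]
[(array([0.543, 0.227, 0.225]), 0.62)]
t 5.8 pos [0.5462 0.2301 0.2182] yawY 14.0 delta [-0.4301 -0.0734 -0.0023] spin -0.0 len 0.436 F [ 0.1  0.2 -1.8] q [ 0.01  0.44 -0.68  1.75  0.32  1.06 -0.53] w 0.445 25.3
```

View pics/c.png

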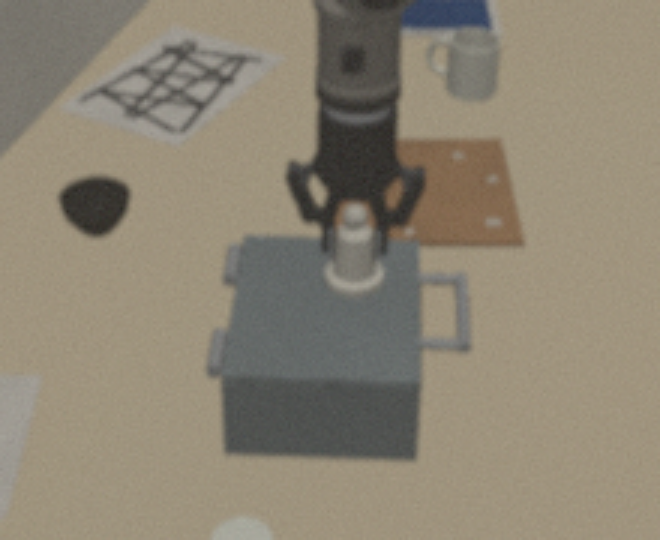

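The figure is held upright (crop px (353,245)), lifted by 70 mm. Carrying it over to the sheet.

Request:
send_rows(deltas="-0.015 -0.0026 0 0; -0.045 -0.0077 0 0; -0.08 -0.0137 0 0; -0.118 -0.02 0 0; -0.156 -0.0266 0 0")

```text
t: 6.3
eef_pos: [0.5562, 0.0685, 0.2145]
tool_rot: [-0.001, 0.616, 0.788, -0.001]
contact_force: [0.5, 0.2, -1.4]
gripper_width: 0.446
grasp_force: 25.3
```

Request:
send_rows(deltas="-0.038 -0.0065 0 0; -0.076 -0.013 0 0; -0.114 -0.0195 0 0; -0.152 -0.026 0 0; -0.188 -0.032 0 0")

```text
t: 6.8
eef_pos: [0.5699, -0.1219, 0.2145]
tool_rot: [-0.001, 0.616, 0.788, -0.001]
contact_force: [1.0, 0.6, -0.6]
gripper_width: 0.447
grasp_force: 25.3
```

Request:
send_rows(deltas="-0.03 -0.005 0 0; -0.053 -0.009 0.005 0; -0.072 -0.012 0.015 0; -0.083 -0.014 0.03 0; -0.086 -0.0145 0.05 0")

```text
t: 7.3
eef_pos: [0.5778, -0.2074, 0.1643]
tool_rot: [-0.0, 0.616, 0.787, -0.0]
contact_force: [-0.2, 0.6, -2.1]
gripper_width: 0.447
grasp_force: 25.3
```

```bash
python3 - <<'E'
from h import *
for c in ("scene","wrist"):
    p=bot.read_camera(c)
    print(c,[(np.round(x['xyz'],3),x['confidence']) for n in ("figure_mid","sheet") for x in bot.landmark_of(p,n)[:1]])
delta(.579,-.205,.044,14)
E
```

```text
scene [(array([ 0.576, -0.209,  0.173]), 0.91), (array([ 0.577, -0.204,  0.001]), 0.72)]
wrist [(array([ 0.571, -0.205,  0.17 ]), 0.56), (array([ 0.575, -0.21 ,  0.   ]), 0.8)]
t 7.6 pos [ 0.5789 -0.2045  0.1665] yawY 14.1 delta [-0.0005 -0.0002  0.1225] spin 0.1 len 0.123 F [-0.2  0.2 -1.2] q [ 0.64  0.51 -0.54  1.75  0.31  0.97  0.22] w 0.449 25.5
```

Request:
send_rows(deltas="0 0 0.03 0; 0 0 0.06 0; 0 0 0.085 0; 0 0 0.105 0; 0 0 0.114 0")

```text
t: 8.1
eef_pos: [0.578, -0.2048, 0.051]
tool_rot: [-0.001, 0.615, 0.788, -0.0]
contact_force: [0.0, 0.5, -1.6]
gripper_width: 0.446
grasp_force: 25.5
```

Request:
send_rows(deltas="0 0 0.003 0; 0 0 0.005 0; 0 0 0.007 0; 0 0 0.0085 0; 0 0 0.0085 0")

```text
t: 8.6
eef_pos: [0.5786, -0.2057, 0.0438]
tool_rot: [0.0, 0.616, 0.788, 0.0]
contact_force: [0.8, 0.2, -2.5]
gripper_width: 0.448
grasp_force: 25.5
```

Request:
send_rows(deltas="0 0 0.001 0; 0 0 0.001 0; 0 0 0.0015 0; 0 0 0.0015 0")

```text
t: 9.0
eef_pos: [0.5786, -0.2059, 0.0436]
tool_rot: [0.001, 0.616, 0.788, -0.0]
contact_force: [-4.6, 1.5, 11.6]
gripper_width: 0.449
grasp_force: 27.0
```

Request:
send_rows(deltas="0 0 -0.001 0; 0 0 -0.001 0; 0 0 -0.001 0; 0 0 -0.001 0", claw=0.6)

```text
t: 9.4
eef_pos: [0.5784, -0.2056, 0.0429]
tool_rot: [0.0, 0.616, 0.788, 0.0]
contact_force: [-2.2, -0.1, -0.6]
gripper_width: 0.598
grasp_force: 0.0
```

Request:
send_rows(deltas="0 0 0 0; 0 0 0 0; 0 0 -0.005 0; 0 0 -0.02 0; 0 0 -0.04 0", claw=1)

```text
t: 9.9
eef_pos: [0.578, -0.2054, 0.0836]
tool_rot: [-0.001, 0.616, 0.788, -0.0]
contact_force: [-0.2, -0.2, 0.4]
gripper_width: 0.998
grasp_force: 0.0
```

Request:
send_rows(deltas="0 0 -0.03 0; 0 0 -0.07 0; 0 0 -0.11 0; 0 0 -0.14 0; 0 0 -0.16 0")

```text
t: 10.4
eef_pos: [0.5794, -0.2054, 0.2474]
tool_rot: [0.002, 0.616, 0.788, 0.001]
contact_force: [0.9, 1.3, -0.3]
gripper_width: 1.004
grasp_force: 0.0
```

```bash
python3 - <<'E'
from h import *
for c in ("scene","wrist"):
    p=bot.read_camera(c)
    print(c,[(np.round(x['xyz'],3),round(x['confidence'],2)) for n in ("figure_mid","sheet","lid_bar","lid_hinge") for x in bot.landmark_of(p,n)[:1]])
    if c=="scene":
      for r in bot.masks_of(p,"figure_mid")[:1]:
        q=cloud(p,r['mask']); print(len(q),np.round(np.percentile(q,[2,50,98],axis=0),3).tolist())
delta(.45,.155,.24,14)
cv2.imwrite('pics/d.png',p['img'][:,:,::-1])
E
```

```text
scene [(array([ 0.577, -0.205,  0.051]), 0.77), (array([ 0.578, -0.203,  0.003]), 0.55), (array([0.445, 0.154, 0.104]), 0.56), (array([0.682, 0.211, 0.105]), 0.93)]
wrist [(array([ 0.571, -0.494,  0.002]), 0.65)]
t 10.95 pos [ 0.5781 -0.2054  0.2421] yawY 14.0 delta [ 0.3807 -0.0371  0.0025] spin 0.0 len 0.382 F [ 0.2 -0.8 -0.1] q [ 0.67  0.43 -0.57  1.67  0.26  1.11  0.27] w 1.003 0.0
```

View pics/d.png

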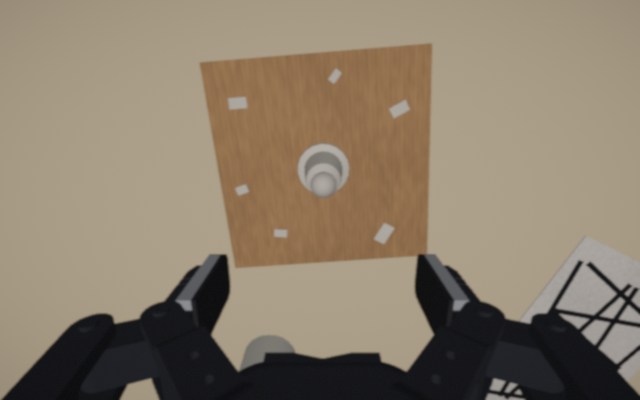

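The figure stands upright and free at the sheet centre (px (323,170)). Next, to the bar.

Request:
send_rows(deltas="0.045 -0.005 0 0; 0.09 -0.01 0 0; 0.138 -0.016 0 0; 0.185 -0.022 0 0; 0.23 -0.028 0 0")

```text
t: 11.45
eef_pos: [0.4946, 0.0127, 0.2428]
tool_rot: [-0.0, 0.616, 0.788, 0.0]
contact_force: [0.5, 0.1, -0.1]
gripper_width: 0.999
grasp_force: 0.0
```

Request:
send_rows(deltas="0.035 -0.004 0 0; 0.06 -0.007 0 0; 0.075 -0.009 0 0; 0.08 -0.0095 0 0; 0.08 -0.0095 0 0")

```text
t: 11.95
eef_pos: [0.467, 0.0865, 0.2429]
tool_rot: [0.0, 0.615, 0.788, -0.0]
contact_force: [-1.2, -0.1, -0.1]
gripper_width: 0.999
grasp_force: 0.0
```

```bash
python3 - <<'E'
from h import *
p=bot.read_camera("wrist")
print([(np.round(x['xyz'],3),round(x['confidence'],2)) for n in ("lid_bar","lid_hinge","chest") for x in bot.landmark_of(p,n)[:1]])
q=cloud(p,p['depth']>0)
q=q[(q[:,2]>.095)&(q[:,2]<.125)]; 
# lid frame about nominal yaw
for yaw in [.245]:
    ex=np.array([np.cos(yaw),np.sin(yaw)]); ey=np.array([-ex[1],ex[0]])
    a=(q[:,:2]-[.684,.212])@ex; b=(q[:,:2]-[.684,.212])@ey
    s=(a<-.232)&(a>-.262)&(abs(b)<.045)
    s2=s&(q[:,2]>.108)
    print('bar pts',s.sum(),np.percentile(a[s],[1,50,99]),'z',np.percentile(q[s,2],[2,50,99]),'slope',np.polyfit(b[s2],a[s2],1))
    s=(a<-.22)&(a>-.27)&(abs(b)<.09); print('bar y extent',np.percentile(b[s],[.5,99.5]),'world ctr',q[s,:2].mean(0))
    s=(a>-.2)&(a<0); print('lid y extent',np.percentile(b[s],[.5,99.5]))
delta(.446,.155,.24,14)
cv2.imwrite('pics/e.png',p['img'][:,:,::-1])
E
```

```text
[(array([0.444, 0.154, 0.104]), 0.79), (array([0.683, 0.212, 0.107]), 0.66), (array([ 0.585,  0.189, -0.   ]), 0.57)]
bar pts 1964 [-0.25310981 -0.24618823 -0.23913289] z [0.10466156 0.10998904 0.11229734] slope [-0.00974962 -0.24612009]
bar y extent [-0.05967745  0.06068825] world ctr [0.44731923 0.15873903]
lid y extent [-0.11633027  0.07629842]
t 12.15 pos [0.4674 0.085  0.2428] yawY 13.9 delta [ 0.0731 -0.004   0.0027] spin -0.1 len 0.073 F [-0.2 -0.1 -0.2] q [ 0.35  0.22 -0.75  1.97  0.17  1.01 -0.23] w 1.003 0.0
```

View pics/e.png

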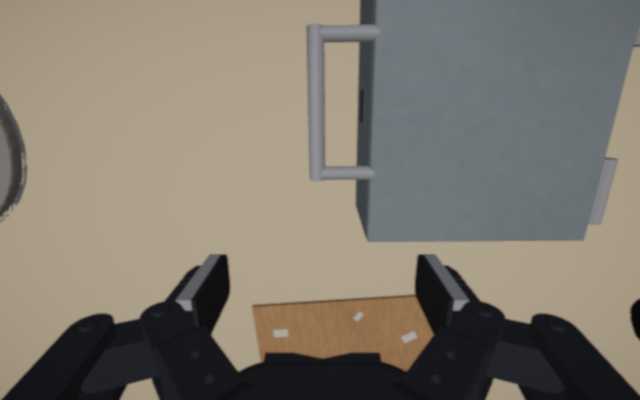

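The view shows the bar at px (316,103) and the lid edge at 370. Measured from depth, the bar centre is (0.445, 0.1525, about 0.105) and the chest yaw about 14.6°. Fully open fingers would strike the lid edge, which is only 45 mm away, so I'll go down with the opening near half.

Request:
send_rows(deltas="0.025 -0.002 0 -0.4; 0.05 -0.004 0 -0.7; 0.0709 -0.0055 0.01 -0.7; 0.0709 -0.0055 0.04 -0.7; 0.0709 -0.0055 0.08 -0.7", claw=0.45)

```text
t: 12.65
eef_pos: [0.4464, 0.1541, 0.1635]
tool_rot: [0.001, 0.611, 0.792, 0.002]
contact_force: [0.2, -0.9, -1.2]
gripper_width: 0.451
grasp_force: 0.0
```

```bash
python3 -c "
from h import *
delta(.445,.1525,.094,14.6)"
```

```text
t 12.65 pos [0.4464 0.1541 0.1635] yawY 14.7 delta [-0.0012 -0.0021  0.0695] spin 0.1 len 0.07 F [ 0.2 -0.9 -1.2] q [ 0.18  0.33 -0.76  2.07  0.3   0.85 -0.49] w 0.451 0.0
```

Request:
send_rows(deltas="0 -0.001 0.02 0; 0 -0.001 0.04 0; 0 -0.001 0.06 0; 0 -0.001 0.069 0; 0 -0.001 0.069 0")

```text
t: 13.15
eef_pos: [0.4432, 0.1527, 0.093]
tool_rot: [-0.001, 0.611, 0.791, -0.001]
contact_force: [0.5, 0.3, 0.3]
gripper_width: 0.449
grasp_force: 0.0
```

Request:
send_rows(deltas="0 0 0 0; 0 0 0 0; 0 0 0 0; 0 0 0 0; 0 0 0 0", claw=0, force=40)

```text
t: 13.65
eef_pos: [0.445, 0.1537, 0.0948]
tool_rot: [0.001, 0.611, 0.792, 0.001]
contact_force: [4.8, 0.4, 1.3]
gripper_width: 0.146
grasp_force: 39.2
```

```bash
python3 - <<'E'
from h import *
delta(.445,.1525,.094,14.6)
L=.245
for t in np.arange(0,1.2,.1): print(round(t,2),'y',round(L*(1-np.cos(t)),4),'z',round(-L*np.sin(t),4))
E
```

```text
t 13.65 pos [0.445  0.1537 0.0948] yawY 14.7 delta [-0.0012 -0.0003  0.0008] spin 0.1 len 0.001 F [4.8 0.4 1.3] q [ 0.11  0.44 -0.69  2.12  0.42  0.72 -0.6 ] w 0.146 39.2
0.0 y 0.0 z -0.0
0.1 y 0.0012 z -0.0245
0.2 y 0.0049 z -0.0487
0.3 y 0.0109 z -0.0724
0.4 y 0.0193 z -0.0954
0.5 y 0.03 z -0.1175
0.6 y 0.0428 z -0.1383
0.7 y 0.0576 z -0.1578
0.8 y 0.0743 z -0.1758
0.9 y 0.0927 z -0.1919
1.0 y 0.1126 z -0.2062
1.1 y 0.1339 z -0.2183
```

Bar gripped. Raising along the arc, 0.05 rad per row.

Request:
send_rows(deltas="0 0.0003 -0.0122 0; 0 0.0012 -0.0245 0; 0 0.0028 -0.0366 0; 0 0.0049 -0.0487 0; 0 0.0076 -0.0606 0")

```text
t: 14.15
eef_pos: [0.4523, 0.1556, 0.1553]
tool_rot: [0.001, 0.611, 0.792, 0.001]
contact_force: [9.5, 1.0, -6.8]
gripper_width: 0.149
grasp_force: 40.1
```

```bash
python3 - <<'E'
from h import *
o=bot.get_obs(); print(o['eef_pos'],o['contact_force'],o['gripper_width'],o['grasp_force'])
L=.245; t0=.25
for t in np.arange(.3,1.16,.05): print(round(t,2),'y',round(L*(np.cos(.0)-np.cos(t)),4),'z',round(-L*np.sin(t),4))
E
```

```text
[0.45231832 0.15563564 0.15527504] [ 9.54027192  1.04094911 -6.80600418] 0.14922863760014113 40.05357205867767
0.3 y 0.0109 z -0.0724
0.35 y 0.0149 z -0.084
0.4 y 0.0193 z -0.0954
0.45 y 0.0244 z -0.1066
0.5 y 0.03 z -0.1175
0.55 y 0.0361 z -0.1281
0.6 y 0.0428 z -0.1383
0.65 y 0.05 z -0.1483
0.7 y 0.0576 z -0.1578
0.75 y 0.0657 z -0.167
0.8 y 0.0743 z -0.1758
0.85 y 0.0833 z -0.1841
0.9 y 0.0927 z -0.1919
0.95 y 0.1025 z -0.1993
1.0 y 0.1126 z -0.2062
1.05 y 0.1231 z -0.2125
1.1 y 0.1339 z -0.2183
1.15 y 0.1449 z -0.2236
```

Request:
send_rows(deltas="0 0.0040 -0.0118 0; 0 0.0083 -0.0234 0; 0 0.0127 -0.0348 0; 0 0.0178 -0.046 0; 0 0.0234 -0.0569 0")

```text
t: 14.65
eef_pos: [0.473, 0.161, 0.2117]
tool_rot: [-0.001, 0.611, 0.792, -0.001]
contact_force: [2.9, 1.2, -6.2]
gripper_width: 0.149
grasp_force: 39.0
```

Request:
send_rows(deltas="0 0.0061 -0.0106 0; 0 0.0128 -0.0208 0; 0 0.02 -0.0308 0; 0 0.0276 -0.0403 0; 0 0.0357 -0.0495 0")

```text
t: 15.15
eef_pos: [0.5057, 0.1695, 0.2613]
tool_rot: [-0.001, 0.611, 0.792, -0.003]
contact_force: [-9.5, -3.1, 6.6]
gripper_width: 0.145
grasp_force: 39.4
```

```bash
python3 - <<'E'
from h import *
p=bot.read_camera("side")
print([(np.round(x['xyz'],4),round(x['confidence'],2)) for n in ("lid_bar","lid_hinge","figure_mid") for x in bot.landmark_of(p,n)[:1]])
p=bot.read_camera("scene")
print([(np.round(x['xyz'],4),round(x['confidence'],2)) for n in ("lid_bar","lid_hinge","figure_mid") for x in bot.landmark_of(p,n)[:1]])
r=bot.masks_of(p,"lid")[:1]
for m in r:
    q=cloud(p,m['mask']); c=np.array([np.cos(.25),np.sin(.25)]); a=(q[:,:2]-[.684,.212])@c
    s=(q[:,2]>.14)&(q[:,2]<.28)&(a<0)&(a>-.2)
    k=np.polyfit(a[s],q[s,2],1)
    print(s.sum(),np.arctan(-k[0]))
delta(.445,.1525,.094,14.6)
cv2.imwrite('pics/f.png',p['img'][60:310,200:600][:,:,::-1])
E
```

```text
[(array([0.5045, 0.1677, 0.2662]), 0.7), (array([0.6833, 0.2162, 0.1017]), 0.94), (array([ 0.5758, -0.2102,  0.0503]), 0.57)]
[(array([0.5036, 0.1665, 0.2688]), 0.89), (array([0.6821, 0.2136, 0.1055]), 0.62), (array([ 0.5768, -0.208 ,  0.0531]), 0.79)]
2856 0.7259548274751803
t 15.6 pos [0.5058 0.1695 0.2615] yawY 14.7 delta [-0.0006 -0.0621  0.1678] spin 0.1 len 0.179 F [-11.4  -3.7   7.8] q [ 0.19  0.32 -0.77  1.82  0.25  1.11 -0.41] w 0.147 39.4
```

View pics/f.png

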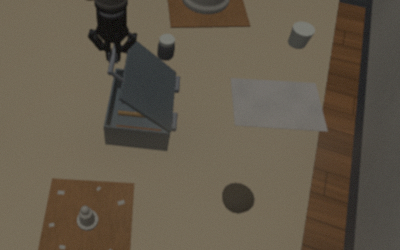

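The lid follows the gripper (crop px (145,85), about 0.73 rad), and the figure is still standing at (85,215). I'm adding a small outward correction to relieve the radial load.

Request:
send_rows(deltas="0 0.0076 -0.0098 0; 0 0.0166 -0.0181 0; 0 0.026 -0.0259 0; 0 0.0358 -0.0333 0; 0 0.0459 -0.0402 0")

```text
t: 16.1
eef_pos: [0.5519, 0.1815, 0.3035]
tool_rot: [-0.0, 0.611, 0.792, -0.002]
contact_force: [-8.3, -4.5, 9.8]
gripper_width: 0.149
grasp_force: 40.7
```

```bash
cat >> h.py <<'E'
def lid():
    p=bot.read_camera("scene")
    r=bot.masks_of(p,"lid"); l=bot.landmark_of(p,"lid_bar")
    b=np.array(l[0]['xyz']) if l else np.zeros(3); c=np.array([np.cos(.25),np.sin(.25)])
    print('bar',b.round(4),'ang',np.arctan2(b[2]-.105,-(b[:2]-[.684,.213])@c))
    q=cloud(p,r[0]['mask']); a=(q[:,:2]-[.684,.213])@c
    s=(q[:,2]>.14)&(q[:,2]<.28)&(a<0.02)&(a>-.2)
    P=q[s]; 
    for _ in range(3):
        m=P.mean(0); n=np.linalg.svd(P-m,full_matrices=False)[2][2]; n*=np.sign(n[2]); e=abs((P-m)@n); P=P[e<max(.004,2*np.median(e))]
    print('plane tilt',np.arccos(n[2]),len(P))
    delta(.445,.1537,.0948,14.6)
E
python3 -c "
from h import *
lid()"
```

```text
bar [0.5504 0.1828 0.31  ] ang 0.9819444139928621
plane tilt 0.9871619233302463 2056
t 16.25 pos [0.5533 0.1819 0.304 ] yawY 14.7 delta [ 0.0003 -0.1121  0.2091] spin 0.1 len 0.237 F [-7.4 -5.1 12.2] q [ 0.16  0.36 -0.76  1.67  0.26  1.22 -0.4 ] w 0.147 41.5
```

Request:
send_rows(deltas="0 0.0047 -0.0042 0; 0 0.01 -0.0075 0; 0 0.0208 -0.0133 0; 0 0.0318 -0.0186 0; 0 0.0318 -0.0186 0")

```text
t: 16.75
eef_pos: [0.5856, 0.1904, 0.3215]
tool_rot: [0.001, 0.611, 0.791, 0.002]
contact_force: [-1.9, -3.6, 5.2]
gripper_width: 0.149
grasp_force: 42.1
```

```bash
python3 -c "
from h import *
lid()"
```

```text
bar [0.5842 0.1929 0.3284] ang 1.1437058576246775
plane tilt 1.1517673949565468 1385
t 16.9 pos [0.5846 0.1901 0.3211] yawY 14.7 delta [ 1.000e-04 -1.448e-01  2.259e-01] spin 0.1 len 0.268 F [-2.2 -2.5  5. ] q [ 0.13  0.41 -0.74  1.57  0.28  1.28 -0.4 ] w 0.143 42.0
```

The lid is at about 1.15 rad, past balance. Bringing it back to about 0.95.

Request:
send_rows(deltas="0 -0.011 0.0053 0; 0 -0.0218 0.0111 0; 0 -0.0323 0.0174 0; 0 -0.038 0.0212 0; 0 -0.0424 0.0243 0")

```text
t: 17.4
eef_pos: [0.5426, 0.1793, 0.2958]
tool_rot: [0.0, 0.611, 0.792, 0.001]
contact_force: [-0.6, -1.6, 2.5]
gripper_width: 0.145
grasp_force: 41.8
```

Request:
send_rows(deltas="0 0 0 0; 0 0 0 0; 0 0 0 0; 0 0 0 0; 0 0 0 0")

```text
t: 17.9
eef_pos: [0.5425, 0.1792, 0.2957]
tool_rot: [0.0, 0.611, 0.792, 0.0]
contact_force: [-1.2, -2.3, 3.7]
gripper_width: 0.146
grasp_force: 42.0
```

```bash
python3 -c "
from h import *
lid()
p=bot.read_camera('scene')
print([(np.round(x['xyz'],4),round(x['confidence'],2)) for n in ('figure_mid','mug','jar','sheet') for x in bot.landmark_of(p,n)[:1]])
lid()
cv2.imwrite('pics/g.png',p['img'][60:310,200:600][:,:,::-1])"
```

```text
bar [0.5434 0.1781 0.3037] ang 0.9408344838319966
plane tilt 0.9395610113940949 2213
t 18.05 pos [0.5424 0.1792 0.2956] yawY 14.7 delta [ 0.     -0.1007  0.2008] spin 0.1 len 0.225 F [-0.6 -2.3  4.9] q [ 0.17  0.35 -0.76  1.7   0.26  1.19 -0.4 ] w 0.145 42.0
[(array([ 0.5775, -0.2078,  0.0523]), 0.68), (array([ 0.5712, -0.496 , -0.0028]), 0.7), (array([0.5685, 0.4977, 0.0016]), 0.68), (array([ 0.5763, -0.2024,  0.002 ]), 0.75)]
bar [0.5404 0.1812 0.3032] ang 0.9326338518219681
plane tilt 0.9377603687632923 2155
t 18.45 pos [0.5422 0.1792 0.2955] yawY 14.7 delta [ 0.     -0.1005  0.2007] spin 0.1 len 0.224 F [-1.5 -2.9  4.1] q [ 0.17  0.35 -0.76  1.7   0.26  1.19 -0.4 ] w 0.146 42.0
```

View pics/g.png

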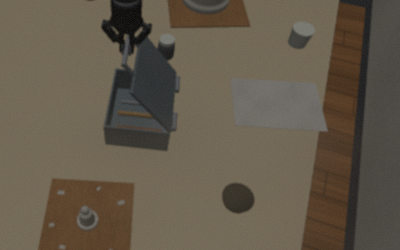

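The lid is held still at about 0.94 rad (crop px (155,80)). The figure stands on the sheet at (87,215), and the mug and jar are where they were.

```bash
python3 -c "
from station import bot
print(bot.hand_in())"
```

```text
the job is handed in; nothing more can be done
None
```

The figure stands upright and free at the centre of the cardboard sheet, and the gripper is holding the lid still at about 0.94 rad (6° below balance) after raising it to about 1.15; the mug and jar are unmoved, and the job was handed in at about 18.5 s, with no verdict returned.

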